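# Tug-test the glued lips of the breakfast display stands, then load the cereal boxes

## Robot

A 6-joint arm with a two-finger parallel gripper is mounted at the origin on the work surface. World frame = base frame: x ahead of the robot, y to its left, z up, the work surface at z = 0. Lengths are in m, angles in rad, forces in N, time in s.
With the tool pointing down it reaches from about 0.275 to 0.975 m from the base axis. Payload 8.4 kg.
Tool frame: the origin (TCP) lies on the centre line of the jaws, within the pads' length; the fingertips stand 25 mm ahead of it and the grasp point (between the pads) lies 6 mm ahead of it; z points along the fingers, y is the line along which they close (so a half turn about z gives the same grasp; the last joint's range is limited). The gripper opens to 92 mm and grips with 3 to 60 N. Pads are 20 mm wide; open, the fingers measure 128 mm over their backs; the gripper's body (75 mm by 189 mm) begins 69 mm behind the grasp point.
Start: joints at [-1.119, 0.353, 1.633, -0, 1.155, -0.002], TCP at [0.274, -0.562, 0.24] pointing down, gripper open.
Joint ranges: [-2.63, 2.63], [-0.92, 2.1], [0.06, 2.66], [-1.3, 4.44], [0, 2.69], [-3.02, 3.02]. Speed limits (rad/s): [2.22, 2.22, 2.79, 3.14, 3.14, 3.14].

## Interface

Orientations are given as [roll, pitch, yaw] about the fixed x, y, z axes, in that order (R = Rz(yaw) Ry(pitch) Rx(roll)).
In Python, from plant import manip, eoat, viewer gives the robot as it stands. Calls block until the motion is done:
- manip.move_pose(position, orientation): joint-space move of the TCP to a pose.
- manip.line_to(position, vel=0.15, frame=None, stop_force=None): straight line of the TCP; frame=None keeps the orientation; vel is the mean speed in m/s. With stop_force (N) it stops when the force on the tool has changed by that much, and returns True; else False.
- manip.move_j(angles): joint-space move.
- eoat.open_jaws() and eoat.grab(f_grip=None): open the fingers fully, or close them until they stop; f_grip is the grip in N (None keeps the last).
- manip.wait(seconds).
- manip.solve_ik(position, orientation): joint angles nearest the present ones, or None.
- viewer.get_image(name): name is "scene" or "top" or "wrist"; returns (picture, depth): 420x560x3 uint8, blue, green, red; 420x560 float32, m along the optical axis (not along the pixel's ray), 0 where there is no reading.
- viewer.get_calibration(name): a dict with "intrinsics" (3x3 intrinsics, pixels), "pose" (4x4, takes a point from camera to world coordinates); the wrist camera has in their place "hand_eye" (4x4, takes a point from camera to tool coordinates, whose origin is the TCP and whose axes are the flange's). Camera axes: x right, y up, looking along -z (the intrinsics and any distortion apply to the point x, -y, -z); pixel columns grow to the right and rows downward; lengths in m; the calibration is good to about 2 mm. A picture is of the moment at which its call begins: read the wrist's pose just before it. get_calibration takes no time and is no camera call.
A pose or a line that the arm cannot do raises manip.IKError and nothing moves.
- manip.hand_in(): hands the job in; it is judged then, once.
Trained networks look in the newest picture that a camera, given by its name, has taken for a name from the list of things; names that differ only in an ending like _2 or _b are one class to them, and where a whole thing is asked for, a point or a joint stands for the part that bears it (a point fixed in the world has none). Each returns a list of dicts, best first, with "score" (0 to 1); they miss things now and then, are a little off and sometimes report something else, mostly with a low value. They report only what shows in the picture. A call takes as long as a camera call.
- viewer.regions_of(target, camera): "region" (420x560 bool, what is visible of it) and "xy" ([column, row] in pixels, amid what is visible of it).
Readings, each from a call of its own:
- manip.current_time(): time.
- manip.current_joint_pos(): joint angles.
- manip.current_joint_vel(): joint speeds.
- manip.current_tau(): joint torques, N m.
- manip.current_ee_pos(): TCP position.
- manip.current_ee_rot(): TCP orientation.
- manip.current_force(): force on the tool from outside, world axes, zero at the start.
- manip.current_torque(): the same for the moment, N m.
- manip.current_width(): finger opening in m.
- manip.current_finger_force(): force on a finger pad.
Only numpy, scipy, OpenCV 4.12 (cv2) and the standard library are available. Lean on these libraries where they do the work, as an engineer would, in place of code of your own. Each camera call takes 0.05 s, during which the arm holds its last target. There are 200 camera calls.

## Task

The lips of the three sloped display stands have just been glued back on: before any box goes up, go from left to right (your left, as the robot looks out over the counter) and pull each lip straight outward down the slope with about 12 N for a good second (never more than 18 N on one that holds) to prove the glue. Then lay all the cereal boxes flat and lengthwise on the stands whose lips held, the first one resting against the lip and a second one, if needed, resting against the first (each stand takes two), and leave a stand whose lip came loose empty, with its lip left drawn out. Leave the bowl, the tumbler and the butter box where they are.

Things in the scene. Friction and masses are not known exactly. Their poses are not given: they have to be found in the camera images.
- bed_a: white sloped bed, 200 long x 100 wide x 12 thick mm, of a stand screwed to the counter, no side walls. Origin: middle of its top surface, 100 mm above the counter; x straight down the slope to the lip (0.45 rad below level), y across, z out of the surface. Low end (x = +100 mm) towards the guests (+x). Three stands side by side, 170 mm apart; which is left (largest y), middle, right varies
- lip_a_top (a point): middle of the top edge of the green lip of bed_a: a plate 10 mm thick (bed x), 70 wide (bed y), standing 32 mm proud of the bed's surface at its low end; inner face at bed x = +100 mm when home, outer side free. Its two flat spring-steel legs are glued on under the bed
- lip_a (a joint): outward travel of the lip of bed_a along bed x, m; 0 = home. Where the glue holds, its spring legs give 1 mm per 2 N of pull (12 N: 6 mm) and draw it home when let go. Where the glue has failed it slides out at 2 to 4 N as far as a catch at 7.5 mm and stays where left. Both kinds look alike
- bed_b: white sloped bed, 200 long x 100 wide x 12 thick mm, of a stand screwed to the counter, no side walls. Origin: middle of its top surface, 100 mm above the counter; x straight down the slope to the lip (0.45 rad below level), y across, z out of the surface. Low end (x = +100 mm) towards the guests (+x). Three stands side by side, 170 mm apart; which is left (largest y), middle, right varies
- lip_b_top (a point): middle of the top edge of the green lip of bed_b: a plate 10 mm thick (bed x), 70 wide (bed y), standing 32 mm proud of the bed's surface at its low end; inner face at bed x = +100 mm when home, outer side free. Its two flat spring-steel legs are glued on under the bed
- lip_b (a joint): outward travel of the lip of bed_b along bed x, m; 0 = home. Where the glue holds, its spring legs give 1 mm per 2 N of pull (12 N: 6 mm) and draw it home when let go. Where the glue has failed it slides out at 2 to 4 N as far as a catch at 7.5 mm and stays where left. Both kinds look alike
- bed_c: white sloped bed, 200 long x 100 wide x 12 thick mm, of a stand screwed to the counter, no side walls. Origin: middle of its top surface, 100 mm above the counter; x straight down the slope to the lip (0.45 rad below level), y across, z out of the surface. Low end (x = +100 mm) towards the guests (+x). Three stands side by side, 170 mm apart; which is left (largest y), middle, right varies
- lip_c_top (a point): middle of the top edge of the green lip of bed_c: a plate 10 mm thick (bed x), 70 wide (bed y), standing 32 mm proud of the bed's surface at its low end; inner face at bed x = +100 mm when home, outer side free. Its two flat spring-steel legs are glued on under the bed
- lip_c (a joint): outward travel of the lip of bed_c along bed x, m; 0 = home. Where the glue holds, its spring legs give 1 mm per 2 N of pull (12 N: 6 mm) and draw it home when let go. Where the glue has failed it slides out at 2 to 4 N as far as a catch at 7.5 mm and stays where left. Both kinds look alike
- pack_1: small cereal box, red with a white band (may be absent), 90 long (x) x 56 wide (y) x 36 thick (z) mm, 60 to 110 g; origin at its centre. Starts lying flat on the wooden board, which is 8 mm thick, 270 x 270 mm and fixed, to the left of the stands
- pack_2: small cereal box, orange with a yellow band (may be absent), 90 long (x) x 56 wide (y) x 36 thick (z) mm, 60 to 110 g; origin at its centre. Starts lying flat on the wooden board, which is 8 mm thick, 270 x 270 mm and fixed, to the left of the stands
- pack_3: small cereal box, green with a white band (may be absent), 90 long (x) x 56 wide (y) x 36 thick (z) mm, 60 to 110 g; origin at its centre. Starts lying flat on the wooden board, which is 8 mm thick, 270 x 270 mm and fixed, to the left of the stands
- pack_4: small cereal box, blue with a yellow band (may be absent), 90 long (x) x 56 wide (y) x 36 thick (z) mm, 60 to 110 g; origin at its centre. Starts lying flat on the wooden board, which is 8 mm thick, 270 x 270 mm and fixed, to the left of the stands
- ramekin: terracotta bowl, 90 mm wide, 45 tall, origin under its centre; bystander
- tumbler: amber glass tumbler, 72 mm wide, 95 tall, origin under its centre; bystander
- butter_box: open glass butter box 110 x 150 x 50 mm, origin under its centre; bystander

How it is judged:
By the outcome, as a careful person would: the job done as asked, in the order asked, and still so for the second after the job is handed in, with the robot touching nothing.
Of pack_1, pack_2, pack_3, pack_4 only 2 to 4 are there at a start; the rules pass over those that are not, and their reading is None.
At some moment in a run one of pack_1, pack_2, pack_3, pack_4 may be knocked a few centimetres aside while the robot is not near it.
Once in a run the grip may slacken for a moment while it holds something.
It also fails if it takes over 210 s, if anything falls off the work surface, if the arm or the gripper's body presses on something with over 40 N, if the wrist force passes 120 N, or if a joint passes its speed limit or range.

## Working session

There is one attempt and no reset: what is moved stays moved. The work goes in short steps, each a Python script; the robot and the scene stay as the last script left them, time stands still between calls to the robot, and variables do not carry over. Pictures are saved under pics/ and viewed, at most 14 in all, crops included, and the job is handed in when it is done.

```bash
ls; mkdir -p pics; python3 - <<'E'
from plant import manip, eoat, viewer
import cv2, numpy as np
for n in ["scene","top"]:
    im,d=viewer.get_image(n); cv2.imwrite(f"pics/{n}0.png",im)
    c=viewer.get_calibration(n); print(n,c)
    for t in ["bed_a","lip_a_top","pack_1","pack_2","pack_3","pack_4"]:
        print(t,[(round(r["score"],2),np.round(r["xy"]).tolist(),int(r["region"].sum())) for r in viewer.regions_of(t,n)])
print(manip.current_time())
E
```

```text
pics
scene {'intrinsics': array([[491.04252656,   0.        , 277.4915903 ],
       [  0.        , 491.04252656, 205.44416779],
       [  0.        ,   0.        ,   1.        ]]), 'pose': array([[-0.26938743, -0.78302725,  0.56062353,  1.23580815],
       [ 0.96302681, -0.22092348,  0.15418228,  0.19021908],
       [ 0.00312598,  0.58143026,  0.81359024,  0.99741217],
       [ 0.        ,  0.        ,  0.        ,  1.        ]])}
bed_a [(0.95, [281.0, 169.0], 3669), (0.72, [157.0, 133.0], 3350)]
lip_a_top [(0.55, [142.0, 169.0], 212), (0.48, [168.0, 243.0], 3617)]
pack_1 [(0.86, [445.0, 237.0], 1049), (0.74, [444.0, 196.0], 947), (0.53, [216.0, 182.0], 241)]
pack_2 [(0.86, [445.0, 237.0], 1049), (0.74, [444.0, 196.0], 947), (0.53, [216.0, 182.0], 241)]
pack_3 [(0.86, [445.0, 237.0], 1049), (0.74, [444.0, 196.0], 947), (0.53, [216.0, 182.0], 241)]
pack_4 [(0.86, [445.0, 237.0], 1049), (0.74, [444.0, 196.0], 947), (0.53, [216.0, 182.0], 241)]
top {'intrinsics': array([[480.6619009 ,   0.        , 282.85728933],
       [  0.        , 480.6619009 , 202.33433253],
       [  0.        ,   0.        ,   1.        ]]), 'pose': array([[-0.0180145 ,  0.9807365 , -0.19450293,  0.37181571],
       [-0.99981759, -0.01890464, -0.00272105,  0.02090749],
       [-0.00634564,  0.19441843,  0.98089816,  1.13215493],
       [ 0.        ,  0.        ,  0.        ,  1.        ]])}
bed_a [(0.98, [369.0, 255.0], 4524), (0.88, [447.0, 246.0], 4428), (0.58, [295.0, 238.0], 4277)]
lip_a_top [(0.85, [441.0, 204.0], 409)]
pack_1 [(0.6, [120.0, 277.0], 1145), (0.57, [122.0, 222.0], 1113)]
pack_2 [(0.6, [120.0, 277.0], 1145), (0.57, [122.0, 222.0], 1113)]
pack_3 [(0.6, [120.0, 277.0], 1145), (0.57, [122.0, 222.0], 1113)]
pack_4 [(0.6, [120.0, 277.0], 1145), (0.57, [122.0, 222.0], 1113)]
0.7
```

View pics/scene0.png

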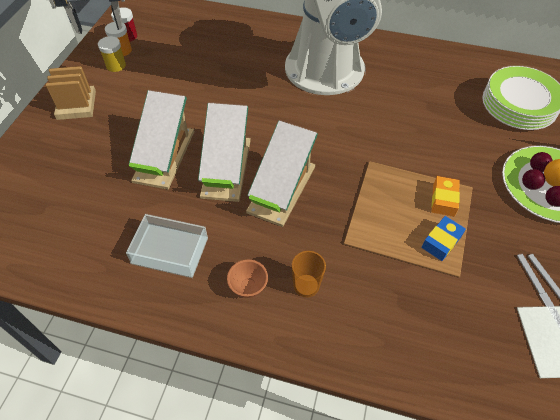

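View pics/top0.png

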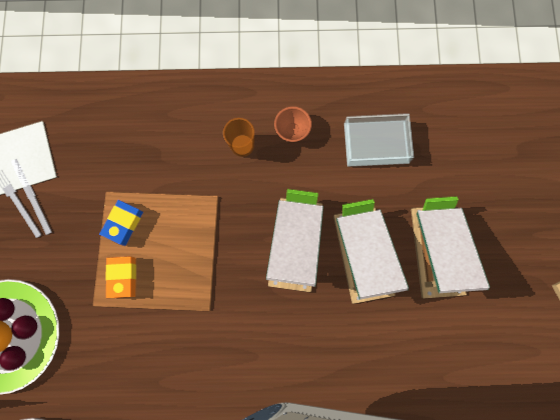

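```bash
cat > h.py <<'E'
from plant import manip, eoat, viewer
import cv2, numpy as np
from scipy.spatial.transform import Rotation as Ro
S=0.45
def cloud(cam):
    """image, world points (HxWx3), valid mask"""
    p=manip.current_ee_pos(); r=manip.current_ee_rot()
    im,d=viewer.get_image(cam); c=viewer.get_calibration(cam)
    if "pose" in c: T=c["pose"]
    else:
        W=np.eye(4); W[:3,:3]=Ro.from_euler("xyz",r).as_matrix(); W[:3,3]=p; T=W@c["hand_eye"]
    K=np.array(c["intrinsics"]); v,u=np.mgrid[:d.shape[0],:d.shape[1]]
    dist=c.get("distortion")
    n=cv2.undistortPoints(np.stack([u,v],-1).reshape(-1,1,2).astype(float),K,None if dist is None else np.array(dist)).reshape(*d.shape,2)
    P=np.stack([n[...,0]*d,-n[...,1]*d,-d],-1)@T[:3,:3].T+T[:3,3]
    return im,P,d>0
def bedR(yaw): return (Ro.from_euler("z",yaw)*Ro.from_euler("y",S)).as_matrix()
def pt(bed,x,y,z): return np.array([bed[0],bed[1],0.1])+bedR(bed[2])@[x,y,z]
def tool(bed,spin=0):  # tool z = -bed z; spin 0: tool x along bed x
    R=bedR(bed[2])@np.diag([1,-1,-1.])@Ro.from_euler("z",spin).as_matrix()
    return Ro.from_matrix(R).as_euler("xyz")
def down(yaw): return Ro.from_matrix(Ro.from_euler("z",yaw).as_matrix()@np.diag([1,-1,-1.])).as_euler("xyz")
def rect(P2):
    (c,(w,h),a)=cv2.minAreaRect((P2*1000).astype(np.float32)); a=np.deg2rad(a)
    if h>w: w,h,a=h,w,a+np.pi/2
    a=(a+np.pi/2)%np.pi-np.pi/2
    return np.array(c)/1000,w,h,a
E
python3 - <<'E'
from h import *
im,P,ok=cloud("top")
k=np.ones((3,3),np.uint8)
for r in viewer.regions_of("bed_a","top"):
    m=cv2.erode(r["region"].astype(np.uint8),k)>0; q=P[m&ok]
    q=q[(q[:,2]>.045)&(q[:,2]<.155)]
    c=np.median(q,0)
    for _ in range(3):
        n=np.linalg.svd(q-q.mean(0),full_matrices=False)[2][2]; n*=np.sign(n[2]); e=(q-q.mean(0))@n; q=q[abs(e)<.006]
    yaw=np.arctan2(n[1],n[0]); slope=np.arccos(n[2])
    cc,w,h,a=rect(((q-q.mean(0))@bedR(yaw))[:,:2])
    o=q.mean(0)+bedR(yaw)@[cc[0],cc[1],0]
    print("bed",r["score"],len(q),o.round(4),"yawn",yaw.round(3),"rectyaw",a.round(3),"slope",slope.round(3),w,h,"rms",e.std())
hsv=cv2.cvtColor(im,cv2.COLOR_BGR2HSV)
g=((abs(hsv[...,0].astype(int)-55)<20)&(hsv[...,1]>120)&(hsv[...,2]>60)).astype(np.uint8)
n,l,s,ce=cv2.connectedComponentsWithStats(g)
for i in range(1,n):
    if s[i,4]>80:
        q=P[(l==i)&ok]; print("green",ce[i].round(),s[i,4],np.median(q,0).round(4),np.percentile(q,[2,98],0).round(3).tolist())
for r in viewer.regions_of("pack_1","top"):
    q=P[r["region"]&ok]; z=np.percentile(q[:,2],90); q=q[abs(q[:,2]-z)<.008]
    print("pack",r["score"],rect(q[:,:2]),z, im[r["region"]].mean(0).round())
E
```

```text
bed 0.89 3584 [ 0.4678 -0.1599  0.0999] yawn 0.164 rectyaw -0.001 slope 0.447 203.05357360839844 97.21341705322266 rms 0.0015837015088163472
bed 0.87 3626 [ 0.4729 -0.3335  0.0998] yawn 0.054 rectyaw -0.005 slope 0.443 203.25625610351562 102.83892059326172 rms 0.0016423160351973964
bed 0.72 3448 [ 0.4956 -0.0021  0.0995] yawn -0.155 rectyaw -0.002 slope 0.445 204.1088104248047 97.29631805419922 rms 0.0016294078222225364
bed 0.71 284 [ 0.5922 -0.0185  0.0746] yawn 2.986 rectyaw -1.55 slope 1.072 66.77545928955078 27.59047508239746 rms 0.0018196566299183404
green [301. 196.] 361 [ 0.5943 -0.0174  0.0772] [[0.583, -0.052, 0.055], [0.608, 0.014, 0.087]]
green [440. 203.] 374 [ 0.5731 -0.3279  0.0769] [[0.563, -0.364, 0.003], [0.586, -0.294, 0.086]]
green [357. 207.] 368 [ 0.5671 -0.1425  0.0764] [[0.554, -0.177, 0.001], [0.591, -0.109, 0.087]]
green [ 29. 331.] 2082 [0.3229 0.6001 0.0144] [[0.189, 0.546, 0.008], [0.414, 0.672, 0.021]]
pack 0.77 (array([0.5499422 , 0.40222751]), 88.99990844726562, 61.116207122802734, np.float64(-0.46776993098155906)) 0.046266307967505194 [126. 153. 136.]
pack 0.64 (array([0.42423337, 0.39670923]), 89.01031494140625, 58.1900749206543, np.float64(0.01406690946425826)) 0.04643529411440408 [ 49. 176. 234.]
```

```bash
cat >> h.py <<'E'
BEDS={"L":(.4956,-.0021,-.155),"M":(.4678,-.1599,.164),"R":(.4729,-.3335,.05)}
def pull(name):
    b=BEDS[name]; rot=tool(b); ex=bedR(b[2])[:,0]
    manip.move_pose(pt(b,78,0,160)if 0 else pt(b,.078,0,.16),rot)
    manip.line_to(pt(b,.078,0,.034),vel=.1,stop_force=6)
    manip.wait(.3)
    p0=pt(b,.078,0,.034); print(name,"at",np.round(bedR(b[2]).T@(np.array(manip.current_ee_pos())-p0),4))
    F=lambda: -float(np.dot(np.mean([manip.current_force() for _ in range(3)],0),ex))
    f0=F(); s=0; log=[]; x0=None; c=None
    while s<.034:
        f=F()-f0
        if c is None and f>1: c=s
        log.append((round(s*1e3,1),round(f,1)))
        if f>11.6: break
        s+=.0008 if c is None else (.0004 if f<10 else .0002)
        manip.line_to(p0+s*ex,vel=.02); manip.wait(.04)
    t0=manip.current_time(); h=[]
    while manip.current_time()-t0<1.4:
        manip.wait(.1); f=F()-f0; h.append(round(f,1))
        if f<11: s+=.0002; manip.line_to(p0+s*ex,vel=.02)
        if f>13: s-=.0002; manip.line_to(p0+s*ex,vel=.02)
    x1=np.dot(np.array(manip.current_ee_pos())-p0,ex)
    print("log",[l for l in log if c is None or l[0]>c*1e3-2]); print("hold",h,"contact",c,"end",x1,"travel",x1-(c or 0))
    # retreat, slowly following a lip that springs home
    manip.line_to(p0,vel=.03); print("residual",round(F()-f0,2))
    manip.line_to(pt(b,.07,0,.16),vel=.2); print("t",manip.current_time())
E
python3 - <<'E'
from h import *
eoat.grab(5)
for n,b in BEDS.items(): print(n,[manip.solve_ik(pt(b,x,0,z),tool(b)) is not None for x,z in ((.078,.16),(.078,.034),(.1,.034))])
print(manip.current_width())
pull("L")
E
```

```text
L [True, True, True]
M [True, True, True]
R [True, True, True]
0.00022772190643513296
L at [ 0.     -0.      0.0002]
log [(12.0, -0.2), (12.8, 0.2), (13.6, 1.1), (14.0, 1.8), (14.4, 1.3), (14.8, 2.0), (15.2, 1.7), (15.6, 1.0), (16.0, 1.3), (16.4, 1.4), (16.8, 0.3), (17.2, 1.3), (17.6, 1.6), (18.0, 1.6), (18.4, 1.7), (18.8, 2.2), (19.2, 1.7), (19.6, 1.8), (20.0, 4.2), (20.4, 5.6), (20.8, 7.9), (21.2, 9.1), (21.6, 10.9), (21.8, 12.0)]
hold [11.1, 10.8, 12.7, 11.6, 12.3, 11.4, 11.7, 13.3, 11.7] contact 0.013600000000000004 end 0.019990877428473105 travel 0.0063908774284731
residual -1.23
t 20.35
```

```bash
python3 - <<'E'
from h import *
pull("M"); pull("R")
E
```

```text
M at [ 0.0001 -0.      0.0003]
log [(12.0, -0.2), (12.8, -0.1), (13.6, 1.9), (14.0, 1.6), (14.4, 1.9), (14.8, 3.5), (15.2, 4.9), (15.6, 6.4), (16.0, 5.4), (16.4, 4.8), (16.8, 6.5), (17.2, 6.3), (17.6, 7.4), (18.0, 7.4), (18.4, 8.6), (18.8, 9.4), (19.2, 10.2), (19.4, 9.6), (19.8, 10.5), (20.0, 10.2), (20.2, 11.7)]
hold [11.0, 11.4, 9.6, 11.0, 11.7, 11.7, 12.1, 11.6, 11.6, 11.3, 11.2, 11.9] contact 0.013600000000000004 end 0.019068619278094032 travel 0.005468619278094028
residual -0.87
t 35.875
R at [ 0.0001 -0.      0.0003]
log [(12.8, -0.4), (13.6, 0.8), (14.4, 1.5), (14.8, 3.1), (15.2, 2.8), (15.6, 4.3), (16.0, 5.1), (16.4, 6.2), (16.8, 6.0), (17.2, 7.0), (17.6, 7.4), (18.0, 9.1), (18.4, 8.6), (18.8, 8.8), (19.2, 9.5), (19.6, 9.1), (20.0, 9.5), (20.4, 11.5), (20.6, 11.7)]
hold [11.6, 11.6, 11.2, 11.8, 11.2, 12.1, 11.4, 11.4, 12.1, 11.3, 11.0, 12.1] contact 0.014400000000000005 end 0.019420551726642213 travel 0.005020551726642208
residual -0.28
t 51.35
```

```bash
cat >> h.py <<'E'
def packs(cam):
    im,P,ok=cloud(cam); out=[]
    for r in viewer.regions_of("pack_1",cam):
        q=P[r["region"]&ok]
        if len(q)<200: continue
        z=np.percentile(q[:,2],90); q=q[abs(q[:,2]-z)<.006]; c,w,h,a=rect(q[:,:2])
        d=dict(s=round(r["score"],2),c=c,z=round(z,4),w=round(w),h=round(h),a=a,bgr=im[r["region"]].mean(0).round(),xy=r["xy"]); out.append(d); print(cam,d)
    return im,out
def wrap(a): return (a+np.pi/2)%np.pi-np.pi/2
def pick(c,a):
    """approach, refine with the wrist camera, grasp, lift"""
    eoat.open_jaws(); manip.move_pose([*c,.22],down(a))
    im,o=packs("wrist"); cv2.imwrite(f"pics/w{manip.current_time():.0f}.png",im)
    o=[d for d in o if np.linalg.norm(d["c"]-c)<.03 and abs(d["z"]-.044)<.008 and 80<d["w"]<100 and 50<d["h"]<66]
    if o: c,a=o[0]["c"],o[0]["a"]
    else: print("no refinement")
    manip.line_to([*c,.12],frame=down(a)); hit=manip.line_to([*c,.037],vel=.08,stop_force=8)
    eoat.grab(25); print("hit",hit,"width",manip.current_width())
    manip.line_to([*c,.25],vel=.12); print("lifted width",manip.current_width(),"t",manip.current_time())
E
python3 - <<'E'
from h import *
im,o=packs("top")
o=[d for d in o if abs(d["z"]-.045)<.008 and d["w"]>75]
d=min(o,key=lambda d:d["c"][0])   # the nearer box first
pick(d["c"],d["a"])
E
```

```text
top {'s': 0.96, 'c': array([0.54997003, 0.40227972]), 'z': np.float64(0.0462), 'w': 89, 'h': 58, 'a': np.float64(-0.47570175681419613), 'bgr': array([101., 124., 118.]), 'xy': [120.2, 221.2]}
top {'s': 0.61, 'c': array([0.42446265, 0.39620111]), 'z': np.float64(0.0465), 'w': 90, 'h': 57, 'a': np.float64(0.04543616639070658), 'bgr': array([ 38., 144., 210.]), 'xy': [120.5, 279.2]}
wrist {'s': 0.89, 'c': array([0.56211322, 0.35354272]), 'z': np.float64(0.0462), 'w': 90, 'h': 57, 'a': np.float64(-0.44881707903081924), 'bgr': array([121., 186., 146.]), 'xy': [334.5, 50.2]}
wrist {'s': 0.56, 'c': array([0.42514325, 0.39894296]), 'z': np.float64(0.0461), 'w': 90, 'h': 57, 'a': np.float64(0.040763562873189274), 'bgr': array([  0., 206., 253.]), 'xy': [282.1, 195.3]}
hit False width 0.05614340761134794
lifted width 0.056039104931500126 t 60.1167
```

```bash
cat >> h.py <<'E'
def place(name,x=.055):
    b=BEDS[name]; rot=tool(b); R=bedR(b[2])
    B=lambda: R.T@(np.array(manip.current_ee_pos())-pt(b,0,0,0))
    manip.move_pose(pt(b,x-.012,0,.16),rot); print("width",manip.current_width())
    manip.line_to(pt(b,x-.012,0,.045),vel=.12)
    print("width",manip.current_width(),"down",manip.line_to(pt(b,x-.012,0,.026),vel=.02,stop_force=4),B().round(4))
    q=B(); manip.line_to(pt(b,q[0],q[1],q[2]+.001),vel=.02); manip.wait(.2)
    print("slide",manip.line_to(pt(b,x+.006,q[1],q[2]+.001),vel=.015,stop_force=2.5),B().round(4),"width",manip.current_width())
    eoat.open_jaws(); q=B(); manip.line_to(pt(b,q[0],q[1],.16),vel=.12); print("t",manip.current_time())
E
python3 - <<'E'
from h import *
place("M")
im,_=packs("wrist"); cv2.imwrite("pics/placed1.png",im)
E
```

```text
width 0.05582100988897844
width 0.05568216187190104 down True [0.043  0.0001 0.0294]
slide True [0.0571 0.0002 0.0298] width 0.05617718969792267
t 67.2583
wrist {'s': 0.63, 'c': array([ 0.50571524, -0.15250395]), 'z': np.float64(0.1243), 'w': 56, 'h': 26, 'a': np.float64(-1.3835970079768831), 'bgr': array([  4., 188., 251.]), 'xy': [280.1, 207.4]}
```

View pics/placed1.png

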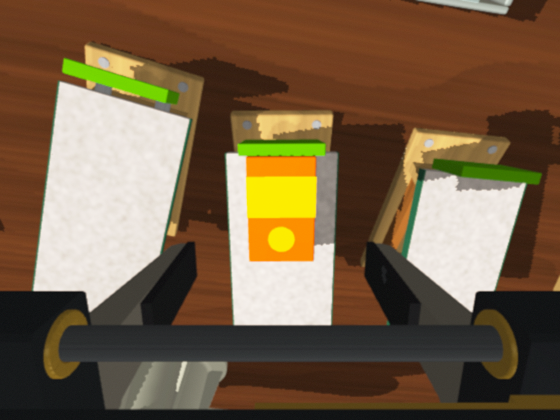

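```bash
python3 - <<'E'
from h import *
p=manip.current_ee_pos(); manip.line_to([p[0],p[1],p[2]+.06],vel=.2)
pick(np.array([.562,.3535]),-.449)
p=manip.current_ee_pos(); manip.line_to([p[0],p[1],.3],vel=.2)
if manip.current_width()>.05: place("R")
im,_=packs("wrist"); cv2.imwrite("pics/placed2.png",im)
E
```

```text
wrist {'s': 0.65, 'c': array([0.56213269, 0.35341714]), 'z': np.float64(0.0462), 'w': 90, 'h': 56, 'a': np.float64(-0.45442136864975513), 'bgr': array([129., 180., 136.]), 'xy': [277.7, 191.4]}
hit False width 0.05588649055172471
lifted width 0.05586813242831806 t 74.4917
width 0.05603946615804067
width 0.055687840625653115 down True [0.0429 0.0001 0.0295]
slide True [0.0568 0.0003 0.0298] width 0.05580638711416976
t 82.4333
wrist {'s': 0.83, 'c': array([ 0.50700397, -0.15281314]), 'z': np.float64(0.1231), 'w': 58, 'h': 31, 'a': np.float64(-1.4676947666102178), 'bgr': array([  4., 189., 233.]), 'xy': [69.6, 203.1]}
wrist {'s': 0.62, 'c': array([ 0.5116217 , -0.33011896]), 'z': np.float64(0.1244), 'w': 55, 'h': 26, 'a': np.float64(-1.5297047207320582), 'bgr': array([120., 171., 136.]), 'xy': [278.2, 207.2]}
wrist {'s': 0.56, 'c': array([ 0.44237476, -0.15918315]), 'z': np.float64(0.1139), 'w': 93, 'h': 31, 'a': np.float64(-1.3759901710210194), 'bgr': array([153., 192., 181.]), 'xy': [119.8, 224.8]}
```

View pics/placed2.png

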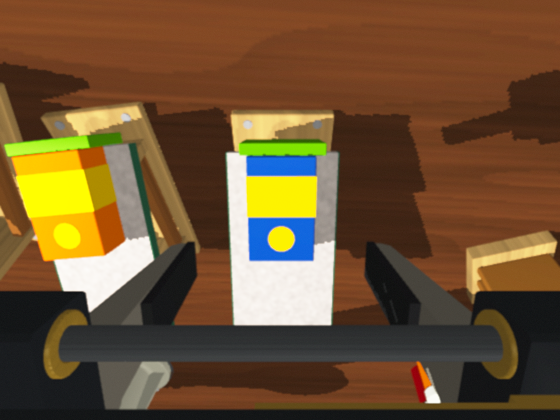

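```bash
python3 - <<'E'
from h import *
p=manip.current_ee_pos(); manip.line_to([p[0],p[1],p[2]+.08],vel=.2)
manip.move_j([-1.119,.353,1.633,0,1.155,-.002])
im,_=viewer.get_image("top"); cv2.imwrite("pics/final.png",im)
E
```

```text
(no output)
```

View pics/final.png

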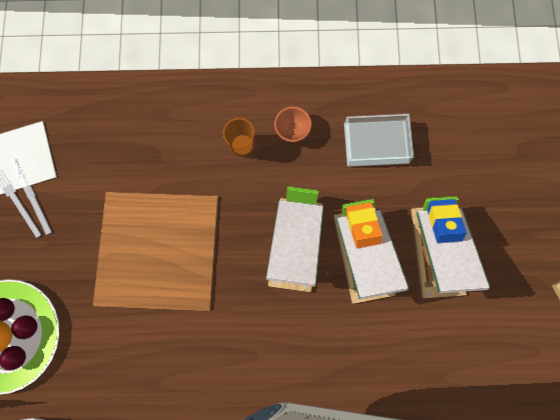

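The board at (157,250) is empty. The orange box at (364,226) and the blue box at (446,222) rest against their lips, the left lip at (302,195) is still drawn out, and the bowl, tumbler and butter box haven't moved.

```bash
python3 -c "
from plant import manip
print(manip.hand_in())"
```

```text
the job is handed in; nothing more can be done
None
```

I pulled all three lips left to right at about 12 N and handed the job in: the left lip came loose, so its stand is empty with the lip drawn out, and the only two boxes present lie against the lips that held (orange on the middle stand, blue on the right).

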